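Crank the former tight in the V-jaw clamp

TASK

Stand the barrel-shaped former (the middle-sized of the three wooden formers) upright on the clamp's bed between the two V-jaws, then take hold of the loose grip sleeve of the crank and, keeping hold of it all the while the crank turns, wind it clockwise (seen from above) until the former is squeezed snugly between the jaws. Stop as soon as the handle goes stiff, so that the former is held firm but not crushed, and let go; leave the other two formers where they stand.

Things in the scene. Friction and masses are not known exactly. Their poses are not given: they have to be found in the camera images.
- barrel_former: The work: a brown wooden barrel-shaped former, solid and round, 63 mm across its bulge half-way up, 68 mm tall, about 0.16 kg, standing upright. Origin at the centre of its underside, z up. It is the middle-sized of three wooden formers.
- small_former: Bystander: the smallest wooden former, a tapered block 47 mm wide, 52 mm tall. Origin at the centre of its underside.
- big_former: Bystander: the biggest wooden former, a barrel 76 mm wide, 76 mm tall. Origin at the centre of its underside.
- clamp: Hand-cranked bench clamp, fixed to the bench: grey bed 120 x 340 x 12 mm (x, y, z), origin at the centre of the bed's underside, z up. A gear housing 90 x 85 mm stands on its -y end, top at z = 98 mm, crank on top. Two steel V-jaws face each other along y over the centre line x = 0; between them the bed is open to both sides. The moving jaw slides along +y out of the housing.
- bed_centre (a point): Point on the top face of the bed between the jaws, at (0, 45, 12) mm in the clamp's frame: a good place for the centre of the former's underside. Axes as the clamp's. Both jaws are at least 12 mm clear of the former there at the start.
- end_stop (a point): Far end of the bed's top face, at (0, 170, 12) mm in the clamp's frame. The end jaw, shaped like the moving one and facing it, stands before it and does not move in use, but it is pinned anywhere with the bottom of its V at y = 105 to 117 mm in the clamp's frame. Its place is not measured: where the former gets tight must be felt.
- jaw: The moving V-jaw, steel, 58 mm wide, 46 mm tall; its V of 120 degrees faces +y, with tips 14 mm ahead of the V's bottom. Origin at the bottom of the V, 2 mm above the bed, at y = -45 to -30 mm in the clamp's frame at the start. It moves only along the clamp's +y, 10 mm per rad of the crank. A former lying in a V has its axis 36 mm from the V's bottom.
- crank (a joint): Crank angle, rad, grows clockwise seen from above and closes the jaw. At 0 the crank points along the clamp's -y, at 1.57 along its -x. Starts at 0 to 1.5; the former gets tight at about 7.7 to 9.3. Turning it free takes 4 to 5 N along the circle at the sleeve (friction 0.3 N m); it stays where it is left. Each 6 N of squeeze on the former adds 1 N at the sleeve.
- crank_axis (a point): Point on the crank's fixed vertical axis, 146 mm above the bench (height of the sleeve's middle). Once the former touches both jaws the squeeze rises by some 30 to 50 N per 0.1 rad of crank, so creep on in small steps. 10 to 25 N is right, 80 N crushes it, and above 30 N the clamp backs off by itself when let go.
- sleeve: The crank's wooden grip sleeve, upright, 27 mm in diameter, 62 mm tall, spinning freely on its pin 60 mm from the crank axis. Origin at the centre of its lower end, 115 mm above the bench; top at 177 mm with a small washer 5 mm thick on it. The steel crank arm lies just below, top at 114 mm. Nothing of the clamp is higher.
- sleeve_mid (a point): The centre of the grip sleeve, 31 mm above its lower end. It moves on a level circle of radius 60 mm about the crank axis. As the sleeve spins, a gripper that pinches it from above can keep one orientation all the way round.

How it is judged:
On the way, in this order (a step that is already met when the one before it is completed fails the run):
1. the barrel former stands upright on the bed between the open jaws, let go (z of barrel_former in the frame of clamp between 0.009 and 0.016 m and x of barrel_former in the frame of clamp between -0.02 and 0.02 m and y of barrel_former in the frame of clamp between -0.01 and 0.09 m and angle between barrel_former's own z axis and vertical below 0.1 rad and contact force between the fingers and barrel_former below 0.1 N), for 0.2 s.
2. the crank is being wound on by its held sleeve (value of joint crank between 4 and 7 rad and contact force between the fingers and sleeve above 3 N), for 0.1 s.
At the end, for the whole second after the job is handed in: The barrel former stands upright (within 0.1 rad) on the bed, within 8 mm of the bed's centre line, at rest, squeezed by the moving jaw with 5 to 45 N; the other two formers are within 30 mm of where they stood (contact force between jaw and barrel_former between 5 and 45 N and z of barrel_former in the frame of clamp between 0.009 and 0.016 m and x of barrel_former in the frame of clamp between -0.008 and 0.008 m and angle between barrel_former's own z axis and vertical below 0.1 rad and linear speed of barrel_former below 0.02 m/s and distance of each of small_former, big_former from where it was at the start of the episode below 0.03 m); the robot touches nothing.
It fails at once if the former is crushed: squeezed by the moving jaw with more than 80 N (contact force between jaw and barrel_former above 80 N).
It fails at once if the crank is turned on (faster than 0.4 rad/s) while the sleeve is not held (velocity of joint crank above 0.4 rad/s and contact force between the fingers and sleeve below 0.5 N).
It fails at once if another former is knocked away (more than 30 mm) (distance of any of small_former, big_former from where it was at the start of the episode above 0.03 m).
It also fails if it takes over 72 s, if anything falls off the work surface, if the arm or the gripper's body presses on something with over 40 N, if the wrist force passes 120 N, or if a joint passes its speed limit or range.

ROBOT

A 6-joint arm with a two-finger parallel gripper is mounted at the origin on a cart in front of the work surface, level with it; the furniture and walls round the work are solid. World frame = base frame: x ahead of the robot, y to its left, z up, the work surface at z = 0. Lengths are in m, angles in rad, forces in N, time in s.
With the tool pointing down it reaches from about 0.25 to 0.775 m from the base axis. Payload 4 kg.
Tool frame: the origin (TCP) lies at the very end of the fingers, on their centre line; the grasp point (between the pads) lies 19 mm behind it; z points along the fingers, y is the line along which they close (so a half turn about z gives the same grasp; the last joint's range is limited). The gripper opens to 94 mm and grips with 3 to 60 N. Pads are 16 mm wide; open, the fingers measure 119 mm over their backs; the gripper's body (75 mm by 177 mm) begins 78 mm behind the grasp point.
Start: joints at [-1.433, 0.087, 1.371, -0, 1.684, -0.103], TCP at [0.131, -0.534, 0.206] pointing down, gripper open.
Joint ranges: [-3.1, 3.1], [-0.76, 2.03], [0.27, 2.55], [-1.08, 4.22], [0.17, 2.65], [-2.57, 2.57]. Speed limits (rad/s): [2.79, 2.79, 3.14, 3.14, 3.14, 3.14].

INTERFACE

Orientations are given as a unit quaternion [x, y, z, w].
In Python, from station import readout, viewer, job gives the robot as it stands.
- The arm moves only by the tool jog_arm, never from a script. Its argument "series" is a list that holds one entry, the list of rows, each a list of 5 numbers: the shift along the tool's x, y, z in m, then the turn about the tool's z in degrees, then the closure, from 0 (fully open) to 1 (shut). In form: [[[dx, dy, dz, turn, grip], ...]]. A call has 1 to 12 rows; each row is the pose to reach, as a shift and turn from the pose commanded when the call began, along the tool's axes at that moment; what a row does not reach only later rows make up. A row lasts 1/10 s, in which the tool goes at most 50 mm and 8.59 degrees, less where a joint would pass 70% of its speed; a pose out of reach is approached as far as the arm can. A call with a gripper value outside its range is refused whole. The fingers move at their own pace and stop on an object; "grip_force" is the grip in N (left out, the last holds). Time passes only in rows, so rows that repeat a pose let the fingers close. It gives the time, the measured TCP pose, the force, the opening and the grip force at its end, in the units of the state.
- readout.observe(): the state, without advancing time (a new reading comes with each control period).
- viewer.capture(name): name is "side" or "top" or "wrist"; returns the picture (400x640x3 uint8, red, green, blue); there is no depth.
- viewer.calibration(name): a dict with "K" (3x3 intrinsics, pixels), "position" and "attitude" of the camera in the world. Camera axes: x right, y up, looking along -z (the intrinsics and any distortion apply to the point x, -y, -z); pixel columns grow to the right and rows downward; lengths in m; the calibration is good to about 2 mm. A picture is of the moment at which its call begins: read the wrist's pose just before it. calibration takes no time and is no camera call; for the wrist camera it gives the pose at the moment of the call.
- job.sign_off(): hands the job in; it is judged then, once.
The state is a dict: "clock": time; "joint_pos": joint angles; "dq": joint speeds; "joint_torque": joint torques, N m; "eef_pos": TCP position; "orientation": TCP orientation; "contact_force": force on the tool from outside, world axes, zero at the start; "wrist_torque": the same for the moment, N m; "grip_width": finger opening in m; "grip_force": force on a finger pad.
Only numpy, scipy, OpenCV 4.12 (cv2) and the standard library are available. Lean on these libraries where they do the work, as an engineer would, in place of code of your own. Each camera call takes 0.05 s, during which the arm holds its last target. There are 200 camera calls.

## Working session

There is one attempt and no reset: what is moved stays moved. The work goes in short steps, Python scripts to look and compute and a tool call to move; the robot and the scene stay as the last step left them, time stands still between calls to the robot, and variables do not carry over. Pictures are saved under pics/ and viewed, at most 10 in all, crops included, and the job is handed in when it is done.

Besides the shell and the picture viewer there is one more tool, called by a JSON object that holds its "method" and its "body", one argument or row to a line. jog_arm: Moves the arm, as the interface text tells. Its arguments: {"type":"object","properties":{"series":{"type":"array","items":{"type":"array","items":{"type":"array","items":{"type":"number"}}}},"grip_force":{"type":"number"}},"required":["series"]}

```bash
mkdir -p pics; cat > h.py <<'E'
import numpy as np, cv2
from station import readout, viewer, job
from scipy.spatial.transform import Rotation as R
def snap(n,f):
    c=viewer.calibration(n); im=viewer.capture(n); cv2.imwrite('pics/'+f,cv2.cvtColor(np.asarray(im),cv2.COLOR_RGB2BGR)); return c
def rot(c):
    a=np.array(c['attitude'],float); return a if a.shape==(3,3) else R.from_quat(a).as_matrix()
def ray(c,u,v,z):
    d=np.linalg.inv(np.array(c['K']))@[u,v,1]; d=rot(c)@(d*[1,-1,-1]); p=np.array(c['position']); return p+d*(z-p[2])/d[2]
def proj(c,P):
    q=(rot(c).T@(np.array(P)-c['position']))*[1,-1,-1]; q=np.array(c['K'])@q; return q[:2]/q[2]
E
python3 - <<'E'
from h import *
print(snap('top','top0.png')); print(snap('side','side0.png')); print(readout.observe())
E
```

```text
{'K': array([[370.10879798,   0.        , 320.73355914],
       [  0.        , 370.10879798, 202.80484647],
       [  0.        ,   0.        ,   1.        ]]), 'position': array([ 0.32592111, -0.01677549,  1.16714496]), 'attitude': array([-0.07919188,  0.07794093,  0.7043437 , -0.70110898])}
{'K': array([[506.50306801,   0.        , 317.75940328],
       [  0.        , 506.50306801, 206.68867594],
       [  0.        ,   0.        ,   1.        ]]), 'position': array([0.18371714, 0.78381821, 0.9125015 ]), 'attitude': array([-0.08315667,  0.40320861,  0.8866254 , -0.21072064])}
{'clock': 0.1, 'joint_pos': array([-1.43307277e+00,  8.78697587e-02,  1.37208244e+00, -2.34284777e-05,
        1.68359575e+00, -1.03101278e-01]), 'dq': array([-0.0002128 , -0.00139202, -0.00372884,  0.00042226,  0.00021734,
       -0.00062918]), 'joint_torque': array([ 2.15696295e-03, -3.41251624e+01, -3.03302336e+01,  7.20179407e-02,
        3.03737854e-02, -1.00689392e-04]), 'eef_pos': array([ 0.13109642, -0.53364408,  0.20443791]), 'orientation': array([ 9.92758862e-01,  1.20120296e-01, -2.85627457e-05, -9.77303219e-04]), 'contact_force': array([ 0.20450539,  0.110212  , -0.49278819]), 'wrist_torque': array([-0.01603939,  0.05235044,  0.04714451]), 'grip_force': 0.0, 'grip_width': 0.09414188821169751}
```

View pics/top0.png

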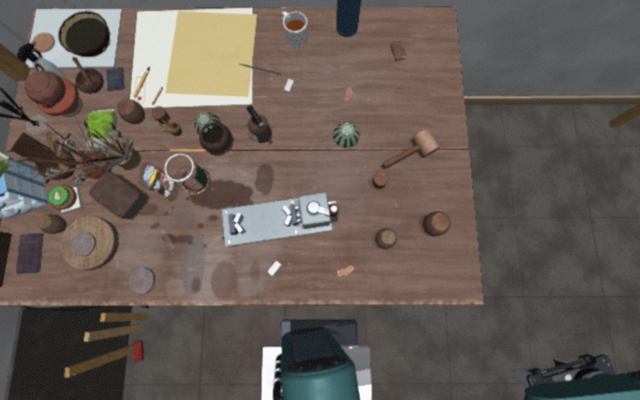

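View pics/side0.png

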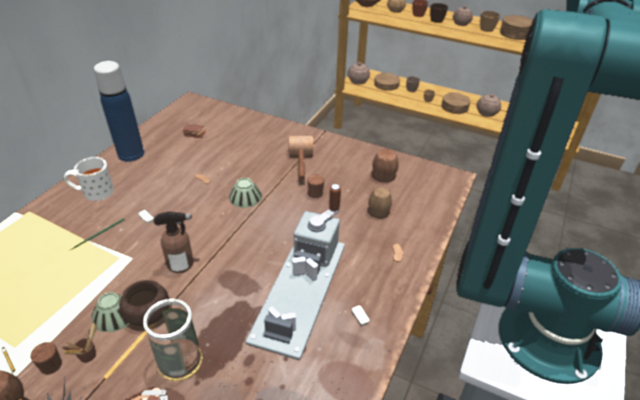

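```bash
python3 - <<'E'
from h import *
a=cv2.imread('pics/top0.png')[165:265,215:455]; a=cv2.resize(a,None,fx=3.3,fy=3.3,interpolation=cv2.INTER_CUBIC)
b=cv2.imread('pics/side0.png')[140:360,240:420]; b=cv2.resize(b,None,fx=2.7,fy=2.7,interpolation=cv2.INTER_CUBIC)
cv2.imwrite('pics/c1.png',a); cv2.imwrite('pics/c2.png',b)
E
```

```text
(no output)
```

View pics/c1.png

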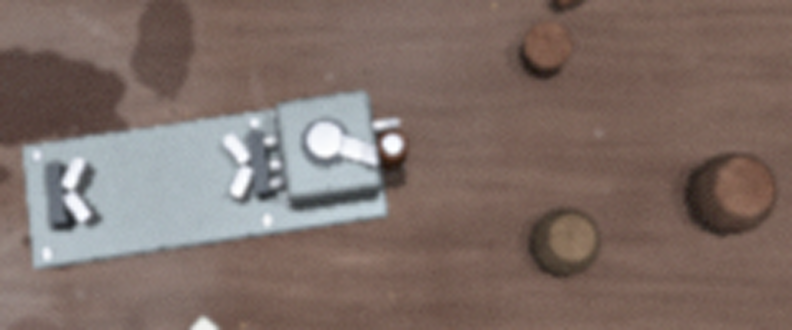

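View pics/c2.png

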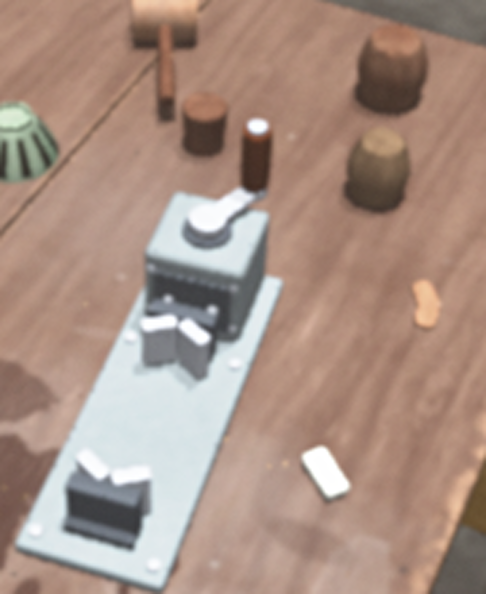

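```bash
python3 - <<'E'
from h import *
t=viewer.calibration('top'); s=viewer.calibration('side')
T=lambda x,y,z: ray(t,215+x/3.3,165+y/3.3,z)
S=lambda x,y,z: ray(s,240+x/2.7,140+y/2.7,z)
print('barrel',T(573,238,.068),S(383,140,.068))
print('bar bottom-ish S', S(375,192,0))
for n,a,b,z in [('c-x?',(22,147),(18,548),.012),('c2',(35,267),(158,590),.012),('c3',(387,213),(282,282),.012),('washer',(392,144),(258,126),.182),('hub',(325,138),(210,216),.118),('small',(546,46),(205,105),.052),('big',(742,190),(393,40),.076)]:
    print(n,T(*a,z),S(*b,z))
E
```

```text
barrel [ 0.46893509 -0.21733512  0.068     ] [ 0.46621159 -0.21556262  0.068     ]
bar bottom-ish S [ 0.46700843 -0.21537675  0.        ]
c-x? [0.56698678 0.30071685 0.012     ] [0.5589574  0.30504516 0.012     ]
c2 [0.45105755 0.28207185 0.012     ] [0.44732512 0.2886994  0.012     ]
c3 [ 0.50099322 -0.05124903  0.012     ] [ 0.49479731 -0.04589806  0.012     ]
washer [ 0.53256425 -0.05093975  0.182     ] [ 0.52891317 -0.04864904  0.182     ]
hub [0.55165863 0.00563815 0.118     ] [0.54470833 0.00818654 0.118     ]
small [ 0.65420637 -0.20283685  0.052     ] [ 0.65213602 -0.2024187   0.052     ]
big [ 0.51077002 -0.37060716  0.076     ] [ 0.51284395 -0.36610562  0.076     ]
```

{"method": "jog_arm", "body": {
  "series": [
    [[0.04, -0.023, 0, -8, 0], [0.08, -0.046, 0, -16, 0], [0.12, -0.069, 0, -24, 0], [0.16, -0.092, 0, -32, 0], [0.2, -0.115, 0, -40, 0], [0.24, -0.137, 0, -48, 0], [0.28, -0.16, 0, -56, 0], [0.32, -0.183, 0, -64, 0], [0.36, -0.206, 0, -72, 0], [0.4025, -0.228, 0, -80, 0], [0.4025, -0.228, 0, -84.6, 0], [0.4025, -0.228, 0, -84.6, 0]]
  ]
}}

```text
clock: 1.3
eef_pos: [0.4682, -0.2154, 0.2047]
orientation: [0.652, 0.758, -0.0, -0.001]
contact_force: [-0.6, -0.4, -0.5]
grip_width: 0.094
grip_force: 0.0
```

```bash
python3 - <<'E'
from h import *
o=readout.observe(); print(o['clock'],o['eef_pos'],R.from_quat(o['orientation']).as_matrix().round(3).tolist())
c=snap('wrist','w1.png'); print(c)
print(proj(c,[.4675,-.2165,.068]))
E
```

```text
1.3 [ 0.46820104 -0.21538265  0.20467424] [[-0.149, 0.989, -0.001], [0.989, 0.149, 0.001], [0.001, -0.001, -1.0]]
{'K': array([[340.65042801,   0.        , 320.9574974 ],
       [  0.        , 340.65042801, 197.62113779],
       [  0.        ,   0.        ,   1.        ]]), 'position': array([ 0.45737007, -0.14521423,  0.38403044]), 'attitude': array([-0.12330773, -0.00814148,  0.074795  ,  0.98951232])}
[321.01820781 189.52008052]
```

View pics/w1.png

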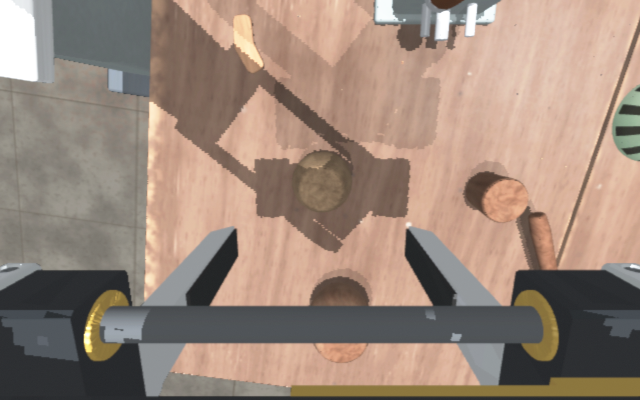

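{"method": "jog_arm", "body": {
  "series": [
    [[-0.001, -0.001, 0.04, 0, 0], [-0.001, -0.001, 0.08, 0, 0], [-0.001, -0.001, 0.12, 0, 0], [-0.001, -0.001, 0.16, 0, 0], [-0.001, -0.001, 0.18, 0, 0], [-0.001, -0.001, 0.189, 0, 0], [-0.001, -0.001, 0.189, 0, 0], [-0.001, -0.001, 0.189, 0, 1], [-0.001, -0.001, 0.189, 0, 1], [-0.001, -0.001, 0.189, 0, 1], [-0.001, -0.001, 0.189, 0, 1], [-0.001, -0.001, 0.189, 0, 1]]
  ],
  "grip_force": 25
}}

```text
clock: 2.55
eef_pos: [0.4679, -0.2182, 0.0175]
orientation: [0.653, 0.757, 0.001, 0.001]
contact_force: [0.6, 0.2, 2.0]
grip_width: 0.0607
grip_force: 25.0
```

{"method": "jog_arm", "body": {
  "series": [
    [[0, 0, 0, 0, 1], [0, 0, -0.02, 0, 1], [0, 0, -0.05, 0, 1], [0, 0, -0.08, 0, 1], [0, 0, -0.11, 0, 1], [0, 0, -0.14, 0, 1], [0, 0, -0.16, 0, 1], [0, 0, -0.16, 0, 1]]
  ]
}}

```text
clock: 3.35
eef_pos: [0.468, -0.2187, 0.1794]
orientation: [0.653, 0.757, 0.0, 0.003]
contact_force: [0.4, -0.2, -3.0]
grip_width: 0.0609
grip_force: 25.0
```

{"method": "jog_arm", "body": {
  "series": [
    [[0, 0, -0.03, 0, 1], [0, 0, -0.06, 0, 1], [0.04, 0.012, -0.06, 0, 1], [0.08, 0.025, -0.06, 0, 1], [0.125, 0.039, -0.06, 0, 1], [0.17, 0.053, -0.06, 0, 1], [0.215, 0.067, -0.06, 0, 1], [0.26, 0.081, -0.06, 0, 1], [0.3, 0.094, -0.06, 0, 1], [0.34, 0.106, -0.06, 0, 1], [0.36, 0.112, -0.06, 0, 1], [0.375, 0.116, -0.06, 0, 1]]
  ]
}}

```text
clock: 4.55
eef_pos: [0.5258, 0.1716, 0.2335]
orientation: [0.653, 0.758, -0.002, -0.001]
contact_force: [-0.8, -0.6, -2.3]
grip_width: 0.0607
grip_force: 25.0
```

{"method": "jog_arm", "body": {
  "series": [
    [[0, 0, 0, 0, 1], [0, 0, 0, 0, 1], [0, 0, 0, 0, 1]]
  ]
}}

```text
clock: 4.85
eef_pos: [0.5268, 0.1687, 0.2361]
orientation: [0.654, 0.756, -0.0, 0.0]
contact_force: [-0.6, 0.5, -2.0]
grip_width: 0.0611
grip_force: 25.0
```

```bash
python3 - <<'E'
from h import *
o=readout.observe(); print(o['clock'],o['eef_pos'],R.from_quat(o['orientation']).as_matrix().round(3).tolist())
c=snap('wrist','w2.png')
e=np.array([-.146,.989,0]);x=np.array([.989,.146,0]);O=np.array([.533,.126,0])
for p in [(-60,170,12),(60,170,12),(-60,0,12),(60,0,12)]: print(p,proj(c,O+(x*p[0]+e*p[1])/1000+[0,0,.012]))
E
```

```text
4.85 [0.52676441 0.16871652 0.23613742] [[-0.144, 0.99, -0.001], [0.99, 0.144, -0.001], [-0.001, -0.001, -1.0]]
(-60, 170, 12) [267.51945763  59.15759029]
(60, 170, 12) [375.85736912  59.07176714]
(-60, 0, 12) [272.93757715 206.82734393]
(60, 0, 12) [370.43559748 206.81964056]
```

View pics/w2.png

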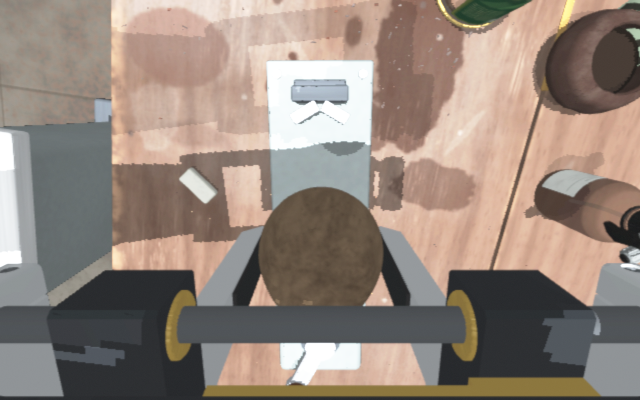

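{"method": "jog_arm", "body": {
  "series": [
    [[0, -0.001, 0.04, 0, 1], [0, -0.001, 0.08, 0, 1], [0, -0.001, 0.12, 0, 1], [0, -0.001, 0.15, 0, 1], [0, -0.001, 0.175, 0, 1], [0, -0.001, 0.19, 0, 1], [0, -0.001, 0.198, 0, 1], [0, -0.001, 0.202, 0, 1], [0, -0.001, 0.204, 0, 1], [0, -0.001, 0.205, 0, 1], [0, -0.001, 0.206, 0, 1], [0, -0.001, 0.206, 0, 1]]
  ]
}}

```text
clock: 6.1
eef_pos: [0.5263, 0.17, 0.0311]
orientation: [0.653, 0.757, 0.0, 0.0]
contact_force: [0.3, 0.7, -1.6]
grip_width: 0.0607
grip_force: 25.0
```

{"method": "jog_arm", "body": {
  "series": [
    [[0, 0, 0.001, 0, 1], [0, 0, 0.0015, 0, 1], [0, 0, 0.002, 0, 1], [0, 0, 0.002, 0, 1], [0, 0, 0.002, 0, 1]]
  ]
}}

```text
clock: 6.6
eef_pos: [0.5262, 0.17, 0.0295]
orientation: [0.653, 0.757, 0.0, 0.0]
contact_force: [-2.2, 0.0, 6.0]
grip_width: 0.0604
grip_force: 25.0
```

Touching down; release, then rise.

{"method": "jog_arm", "body": {
  "series": [
    [[0, 0, -0.001, 0, 0.3], [0, 0, -0.001, 0, 0.2], [0, 0, -0.001, 0, 0.1], [0, 0, -0.001, 0, 0], [0, 0, -0.001, 0, 0], [0, 0, -0.001, 0, 0], [0, 0, -0.02, 0, 0], [0, 0, -0.06, 0, 0], [0, 0, -0.1, 0, 0], [0, 0, -0.14, 0, 0], [0, 0, -0.18, 0, 0], [0, 0, -0.2, 0, 0]]
  ]
}}

```text
clock: 7.8
eef_pos: [0.5272, 0.1702, 0.2333]
orientation: [0.653, 0.757, 0.003, 0.002]
contact_force: [1.1, 0.2, -0.2]
grip_width: 0.094
grip_force: 0.0
```

{"method": "jog_arm", "body": {
  "series": [
    [[-0.04, 0, 0, 0, 0], [-0.08, 0, 0, 0, 0], [-0.12, 0, 0, 0, 0], [-0.12, 0, 0, 0, 0], [-0.12, 0, 0, 0, 0]]
  ]
}}

```text
clock: 8.3
eef_pos: [0.5434, 0.0506, 0.2283]
orientation: [0.654, 0.756, 0.0, -0.0]
contact_force: [-0.2, 0.3, -0.5]
grip_width: 0.0942
grip_force: 0.0
```

```bash
python3 - <<'E'
from h import *
o=readout.observe(); print(o['clock'],o['eef_pos'],R.from_quat(o['orientation']).as_matrix().round(3).tolist())
c=snap('wrist','w3.png')
e=np.array([-.146,.989,0]);x=np.array([.989,.146,0]);O=np.array([.533,.126,0])
for p in [(-60,170,12),(60,170,12),(-60,0,12),(60,0,12),(0,45,12+68)]: print(p,proj(c,O+(x*p[0]+e*p[1])/1000+[0,0,p[2]/1000]))
print(proj(c,[.531,-.050,.182]))
snap('top','t3.png')
a=cv2.imread('pics/t3.png')[165:265,215:375]; a=cv2.resize(a,None,fx=4,fy=4,interpolation=cv2.INTER_CUBIC)
b=cv2.imread('pics/w3.png'); d=np.zeros((400,800,3),np.uint8)
cv2.imwrite('pics/c3.png',a)
E
```

```text
8.3 [0.54338069 0.05062854 0.22831552] [[-0.144, 0.99, -0.0], [0.99, 0.144, 0.001], [0.001, -0.0, -1.0]]
(-60, 170, 12) [262.37543384 -69.09073643]
(60, 170, 12) [382.35280814 -69.25651419]
(-60, 0, 12) [268.87139912 106.76530878]
(60, 0, 12) [375.75955004 106.6862448 ]
(0, 45, 80) [322.52566565  53.78529297]
[286.61388462 339.2893727 ]
```

View pics/w3.png

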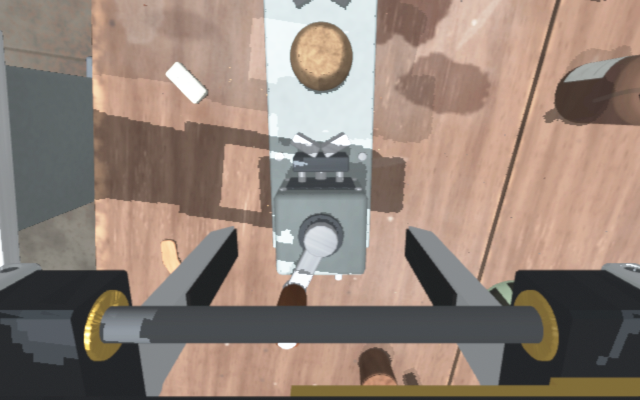

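```bash
python3 - <<'E'
from h import *
c=viewer.calibration('wrist')
for z in (.114,.12,.126): print('hub',z,ray(c,321,237,z))
print('washer',ray(c,287.5,342,.182),ray(c,287.5,342,.180))
e=np.array([-.146,.989,0]);x=np.array([.989,.146,0]);O=np.array([.533,.126,0])-.0012*x
for z in (.114,.12,.126):
  d=ray(c,321,237,z)-O; print(d@x,d@e)
d=ray(c,287.5,342,.182)-O; print(d@x,d@e)
E
```

```text
hub 0.114 [0.54859942 0.01175479 0.114     ]
hub 0.12 [0.54826688 0.01401019 0.12      ]
hub 0.126 [0.54793434 0.01626559 0.126     ]
washer [ 0.53210688 -0.05101667  0.182     ] [ 0.53210502 -0.05255098  0.18      ]
-5.265072860807017e-05 -0.11526603086400806
-5.224554607331218e-05 -0.11298688979899228
-5.1840363538556204e-05 -0.11070774873397651
-0.025528402911317548 -0.17493909581402628
```

View pics/c3.png

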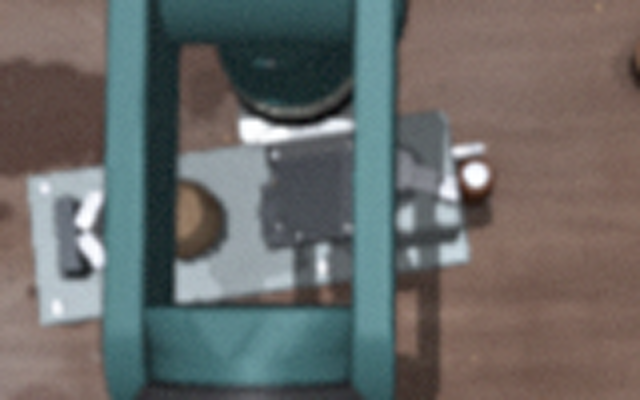

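{"method": "jog_arm", "body": {
  "series": [
    [[-0.035, -0.009, 0, 0, 0], [-0.07, -0.018, 0, 0, 0], [-0.0985, -0.026, 0, 0, 0], [-0.0985, -0.026, 0.02, 0, 0], [-0.0985, -0.026, 0.05, 0, 0], [-0.0985, -0.026, 0.08, 0, 0], [-0.0985, -0.026, 0.095, 0, 0], [-0.0985, -0.026, 0.098, 0, 0], [-0.0985, -0.026, 0.098, 0, 0]]
  ]
}}

```text
clock: 9.3
eef_pos: [0.5323, -0.0493, 0.1308]
orientation: [0.653, 0.757, 0.0, 0.0]
contact_force: [0.2, -0.0, 0.1]
grip_width: 0.0939
grip_force: 0.0
```

{"method": "jog_arm", "body": {
  "series": [
    [[0, 0, 0, 0, 0.4], [0, 0, 0, 0, 0.5], [0, 0, 0, 0, 0.6], [0, 0, 0, 0, 0.7], [0, 0, 0, 0, 0.8], [0, 0, 0, 0, 0.9], [0, 0, 0, 0, 1], [0, 0, 0, 0, 1], [0, 0, 0, 0, 1]]
  ],
  "grip_force": 25
}}

```text
clock: 10.2
eef_pos: [0.5314, -0.0501, 0.1304]
orientation: [0.653, 0.757, -0.001, -0.001]
contact_force: [0.5, 0.5, 1.3]
grip_width: 0.0263
grip_force: 25.1
```

```bash
cat > circ.py <<'E'
import sys,numpy as np
t0,d,n=map(float,sys.argv[1:4])
for s in range(int(sys.argv[4]) if len(sys.argv)>4 else 1):
    t=t0+d*np.arange(1,n+1)
    print(round(t0,2),[[round(.06*(np.cos(t0)-np.cos(a)),4),round(.06*(np.sin(t0)-np.sin(a)),4),0,0,1] for a in t]); t0=t[-1]
E
python3 circ.py .45 .09 12
```

```text
0.45 [[np.float64(0.0026), np.float64(-0.0048), 0, 0, 1], [np.float64(0.0055), np.float64(-0.0093), 0, 0, 1], [np.float64(0.0089), np.float64(-0.0135), 0, 0, 1], [np.float64(0.0127), np.float64(-0.0174), 0, 0, 1], [np.float64(0.0167), np.float64(-0.0209), 0, 0, 1], [np.float64(0.0211), np.float64(-0.0241), 0, 0, 1], [np.float64(0.0257), np.float64(-0.0268), 0, 0, 1], [np.float64(0.0306), np.float64(-0.0291), 0, 0, 1], [np.float64(0.0357), np.float64(-0.031), 0, 0, 1], [np.float64(0.0409), np.float64(-0.0324), 0, 0, 1], [np.float64(0.0462), np.float64(-0.0334), 0, 0, 1], [np.float64(0.0516), np.float64(-0.0339), 0, 0, 1]]
```

{"method": "jog_arm", "body": {
  "series": [
    [[0.0026, -0.0048, 0, 0, 1], [0.0055, -0.0093, 0, 0, 1], [0.0089, -0.0135, 0, 0, 1], [0.0127, -0.0174, 0, 0, 1], [0.0167, -0.0209, 0, 0, 1], [0.0211, -0.0241, 0, 0, 1], [0.0257, -0.0268, 0, 0, 1], [0.0306, -0.0291, 0, 0, 1], [0.0357, -0.031, 0, 0, 1], [0.0409, -0.0324, 0, 0, 1], [0.0462, -0.0334, 0, 0, 1], [0.0516, -0.0339, 0, 0, 1]]
  ]
}}

```text
clock: 11.4
eef_pos: [0.4906, -0.0058, 0.1304]
orientation: [0.654, 0.757, -0.002, 0.001]
contact_force: [1.4, -5.6, -0.5]
grip_width: 0.0261
grip_force: 25.0
```

```bash
sed -i 's/\[\[round/[[round/; s/round(\(.06[^,]*\),4)/float(round(\1,4))/g' circ.py; sed -i "s/^    print(.*/    print(round(t0,2)); print([[round(float(.06*(np.cos(t0)-np.cos(a))),4),round(float(.06*(np.sin(t0)-np.sin(a))),4),0,0,1] for a in t]); t0=t[-1]/" circ.py
python3 circ.py 1.53 .14 12 5
python3 -c "
from h import *
o=readout.observe();print(o['eef_pos'],o['contact_force'],(o['eef_pos'][:2]-[.5493,.0071])@np.array([[-.146,.989],[.989,.146]]))"
```

```text
1.53
[[0.0084, 0.0002, 0, 0, 1], [0.0167, 0.0017, 0, 0, 1], [0.0247, 0.0042, 0, 0, 1], [0.0322, 0.0079, 0, 0, 1], [0.0392, 0.0125, 0, 0, 1], [0.0455, 0.0181, 0, 0, 1], [0.0509, 0.0245, 0, 0, 1], [0.0553, 0.0316, 0, 0, 1], [0.0588, 0.0393, 0, 0, 1], [0.0611, 0.0473, 0, 0, 1], [0.0623, 0.0557, 0, 0, 1], [0.0623, 0.0641, 0, 0, 1]]
3.21
[[-0.0012, 0.0083, 0, 0, 1], [-0.0035, 0.0164, 0, 0, 1], [-0.0069, 0.0241, 0, 0, 1], [-0.0113, 0.0312, 0, 0, 1], [-0.0167, 0.0376, 0, 0, 1], [-0.023, 0.0432, 0, 0, 1], [-0.0299, 0.0479, 0, 0, 1], [-0.0375, 0.0516, 0, 0, 1], [-0.0455, 0.0541, 0, 0, 1], [-0.0537, 0.0556, 0, 0, 1], [-0.0621, 0.0559, 0, 0, 1], [-0.0705, 0.055, 0, 0, 1]]
4.89
[[-0.0081, -0.0021, 0, 0, 1], [-0.0159, -0.0052, 0, 0, 1], [-0.0232, -0.0095, 0, 0, 1], [-0.0298, -0.0147, 0, 0, 1], [-0.0356, -0.0207, 0, 0, 1], [-0.0405, -0.0275, 0, 0, 1], [-0.0444, -0.035, 0, 0, 1], [-0.0472, -0.0429, 0, 0, 1], [-0.0489, -0.0511, 0, 0, 1], [-0.0494, -0.0595, 0, 0, 1], [-0.0488, -0.0678, 0, 0, 1], [-0.0469, -0.076, 0, 0, 1]]
6.57
[[0.0029, -0.0079, 0, 0, 1], [0.0069, -0.0152, 0, 0, 1], [0.0119, -0.022, 0, 0, 1], [0.0178, -0.028, 0, 0, 1], [0.0245, -0.0331, 0, 0, 1], [0.0318, -0.0372, 0, 0, 1], [0.0396, -0.0403, 0, 0, 1], [0.0478, -0.0422, 0, 0, 1], [0.0561, -0.043, 0, 0, 1], [0.0645, -0.0426, 0, 0, 1], [0.0727, -0.0411, 0, 0, 1], [0.0807, -0.0384, 0, 0, 1]]
8.25
[[0.0075, 0.0038, 0, 0, 1], [0.0144, 0.0086, 0, 0, 1], [0.0206, 0.0142, 0, 0, 1], [0.0259, 0.0207, 0, 0, 1], [0.0302, 0.0279, 0, 0, 1], [0.0335, 0.0356, 0, 0, 1], [0.0357, 0.0437, 0, 0, 1], [0.0368, 0.0521, 0, 0, 1], [0.0366, 0.0605, 0, 0, 1], [0.0353, 0.0688, 0, 0, 1], [0.0329, 0.0768, 0, 0, 1], [0.0294, 0.0844, 0, 0, 1]]
[ 0.4905758  -0.00580655  0.13039364] [ 1.4256184  -5.55688315 -0.50532983] [-0.00419085 -0.05996259]
```

{"method": "jog_arm", "body": {
  "series": [
    [[0.0084, 0.0002, 0, 0, 1], [0.0167, 0.0017, 0, 0, 1], [0.0247, 0.0042, 0, 0, 1], [0.0322, 0.0079, 0, 0, 1], [0.0392, 0.0125, 0, 0, 1], [0.0455, 0.0181, 0, 0, 1], [0.0509, 0.0245, 0, 0, 1], [0.0553, 0.0316, 0, 0, 1], [0.0588, 0.0393, 0, 0, 1], [0.0611, 0.0473, 0, 0, 1], [0.0623, 0.0557, 0, 0, 1], [0.0623, 0.0641, 0, 0, 1]]
  ]
}}

```text
clock: 12.6
eef_pos: [0.543, 0.0669, 0.1303]
orientation: [0.653, 0.757, -0.002, -0.002]
contact_force: [-5.2, -0.8, 3.2]
grip_width: 0.0257
grip_force: 25.0
```

```bash
cat > st.py <<'E'
from h import *
o=readout.observe();M=np.array([[-.146,.989],[.989,.146]])
p=(o['eef_pos'][:2]-[.5493,.0071])@M.T; th=np.arctan2(-p[1],-p[0])%(2*np.pi); f=o['contact_force'][:2]@M.T
print(o['clock'],p,np.hypot(*p),'th',th,'tan',f@[np.sin(th),-np.cos(th)],'rad',f@[-np.cos(th),-np.sin(th)],o['grip_force'],o['eef_pos'][2])
E
python3 st.py
```

```text
12.6 [0.06006227 0.00251173] 0.060114767160882675 th 3.1833871247815386 tan -5.263025545141202 rad -0.2769228256520634 25.000369772315025 0.13031863868575114
```

Tracking perfectly.

{"method": "jog_arm", "body": {
  "series": [
    [[-0.0012, 0.0083, 0, 0, 1], [-0.0035, 0.0164, 0, 0, 1], [-0.0069, 0.0241, 0, 0, 1], [-0.0113, 0.0312, 0, 0, 1], [-0.0167, 0.0376, 0, 0, 1], [-0.023, 0.0432, 0, 0, 1], [-0.0299, 0.0479, 0, 0, 1], [-0.0375, 0.0516, 0, 0, 1], [-0.0455, 0.0541, 0, 0, 1], [-0.0537, 0.0556, 0, 0, 1], [-0.0621, 0.0559, 0, 0, 1], [-0.0705, 0.055, 0, 0, 1]]
  ]
}}

```text
clock: 13.8
eef_pos: [0.6092, 0.0079, 0.1304]
orientation: [0.653, 0.758, 0.001, -0.002]
contact_force: [-0.8, 4.8, 1.1]
grip_width: 0.0262
grip_force: 25.0
```

{"method": "jog_arm", "body": {
  "series": [
    [[-0.0081, -0.0021, 0, 0, 1], [-0.0159, -0.0052, 0, 0, 1], [-0.0232, -0.0095, 0, 0, 1], [-0.0298, -0.0147, 0, 0, 1], [-0.0356, -0.0207, 0, 0, 1], [-0.0405, -0.0275, 0, 0, 1], [-0.0444, -0.035, 0, 0, 1], [-0.0472, -0.0429, 0, 0, 1], [-0.0489, -0.0511, 0, 0, 1], [-0.0494, -0.0595, 0, 0, 1], [-0.0488, -0.0678, 0, 0, 1], [-0.0469, -0.076, 0, 0, 1]]
  ]
}}

```text
clock: 15.0
eef_pos: [0.543, -0.0525, 0.1305]
orientation: [0.654, 0.757, 0.001, 0.002]
contact_force: [5.6, -1.2, -2.4]
grip_width: 0.0258
grip_force: 25.0
```

```bash
python3 st.py; python3 circ.py 6.57 .08 12; python3 circ.py 7.53 .05 4 6
```

```text
15.0 [-0.05799664 -0.01496577] 0.059896451877873236 th 0.25253647932955314 tan -5.734285725528039 rad 0.607995483492655 24.99928342178464 0.13046061355988972
6.57
[[0.0015, -0.0045, 0, 0, 1], [0.0034, -0.009, 0, 0, 1], [0.0057, -0.0132, 0, 0, 1], [0.0083, -0.0172, 0, 0, 1], [0.0112, -0.0211, 0, 0, 1], [0.0143, -0.0247, 0, 0, 1], [0.0178, -0.028, 0, 0, 1], [0.0215, -0.031, 0, 0, 1], [0.0255, -0.0337, 0, 0, 1], [0.0296, -0.0361, 0, 0, 1], [0.034, -0.0382, 0, 0, 1], [0.0384, -0.0399, 0, 0, 1]]
7.53
[[0.0029, -0.0009, 0, 0, 1], [0.0058, -0.0016, 0, 0, 1], [0.0087, -0.0022, 0, 0, 1], [0.0117, -0.0027, 0, 0, 1]]
7.73
[[0.003, -0.0003, 0, 0, 1], [0.006, -0.0004, 0, 0, 1], [0.009, -0.0004, 0, 0, 1], [0.012, -0.0003, 0, 0, 1]]
7.93
[[0.003, 0.0003, 0, 0, 1], [0.0059, 0.0008, 0, 0, 1], [0.0089, 0.0014, 0, 0, 1], [0.0118, 0.0021, 0, 0, 1]]
8.13
[[0.0029, 0.0009, 0, 0, 1], [0.0057, 0.0019, 0, 0, 1], [0.0084, 0.0031, 0, 0, 1], [0.0111, 0.0044, 0, 0, 1]]
8.33
[[0.0026, 0.0014, 0, 0, 1], [0.0052, 0.003, 0, 0, 1], [0.0077, 0.0047, 0, 0, 1], [0.01, 0.0065, 0, 0, 1]]
8.53
[[0.0023, 0.0019, 0, 0, 1], [0.0045, 0.004, 0, 0, 1], [0.0066, 0.0061, 0, 0, 1], [0.0086, 0.0084, 0, 0, 1]]
```

{"method": "jog_arm", "body": {
  "series": [
    [[0.0015, -0.0045, 0, 0, 1], [0.0034, -0.009, 0, 0, 1], [0.0057, -0.0132, 0, 0, 1], [0.0083, -0.0172, 0, 0, 1], [0.0112, -0.0211, 0, 0, 1], [0.0143, -0.0247, 0, 0, 1], [0.0178, -0.028, 0, 0, 1], [0.0215, -0.031, 0, 0, 1], [0.0255, -0.0337, 0, 0, 1], [0.0296, -0.0361, 0, 0, 1], [0.034, -0.0382, 0, 0, 1], [0.0384, -0.0399, 0, 0, 1]]
  ]
}}

```text
clock: 16.2
eef_pos: [0.4966, -0.0218, 0.1304]
orientation: [0.654, 0.757, -0.001, 0.002]
contact_force: [2.0, -4.7, -1.9]
grip_width: 0.0259
grip_force: 25.0
```

{"method": "jog_arm", "body": {
  "series": [
    [[0.0029, -0.0009, 0, 0, 1], [0.0058, -0.0016, 0, 0, 1]]
  ]
}}

```text
clock: 16.4
eef_pos: [0.4939, -0.0163, 0.1304]
orientation: [0.654, 0.757, -0.001, 0.001]
contact_force: [1.3, -5.3, -1.3]
grip_width: 0.0261
grip_force: 25.0
```

```bash
python3 st.py; python3 circ.py 7.63 .04 3 12;  python3 - <<'E'
from h import *
c=snap('side','s4.png')
b=cv2.imread('pics/s4.png')[200:360,230:400]; cv2.imwrite('pics/c4.png',cv2.resize(b,None,fx=3.5,fy=3.5,interpolation=cv2.INTER_CUBIC))
E
```

```text
16.4 [-0.01501403 -0.05818115] 0.06008715904570964 th 1.3182494841079904 tan -5.431129345952905 rad 0.8680389697106607 24.999611601233482 0.13039623287648766
7.63
[[0.0024, -0.0005, 0, 0, 1], [0.0047, -0.0009, 0, 0, 1], [0.0071, -0.0012, 0, 0, 1]]
7.75
[[0.0024, -0.0002, 0, 0, 1], [0.0048, -0.0003, 0, 0, 1], [0.0072, -0.0003, 0, 0, 1]]
7.87
[[0.0024, 0.0001, 0, 0, 1], [0.0048, 0.0003, 0, 0, 1], [0.0072, 0.0005, 0, 0, 1]]
7.99
[[0.0024, 0.0004, 0, 0, 1], [0.0047, 0.0008, 0, 0, 1], [0.0071, 0.0014, 0, 0, 1]]
8.11
[[0.0023, 0.0007, 0, 0, 1], [0.0046, 0.0014, 0, 0, 1], [0.0068, 0.0022, 0, 0, 1]]
8.23
[[0.0022, 0.0009, 0, 0, 1], [0.0044, 0.0019, 0, 0, 1], [0.0065, 0.003, 0, 0, 1]]
8.35
[[0.0021, 0.0012, 0, 0, 1], [0.0041, 0.0025, 0, 0, 1], [0.0061, 0.0038, 0, 0, 1]]
8.47
[[0.0019, 0.0014, 0, 0, 1], [0.0038, 0.0029, 0, 0, 1], [0.0056, 0.0045, 0, 0, 1]]
8.59
[[0.0017, 0.0016, 0, 0, 1], [0.0034, 0.0034, 0, 0, 1], [0.005, 0.0051, 0, 0, 1]]
8.71
[[0.0015, 0.0018, 0, 0, 1], [0.003, 0.0037, 0, 0, 1], [0.0044, 0.0057, 0, 0, 1]]
8.83
[[0.0013, 0.002, 0, 0, 1], [0.0025, 0.0041, 0, 0, 1], [0.0037, 0.0062, 0, 0, 1]]
8.95
[[0.0011, 0.0022, 0, 0, 1], [0.002, 0.0044, 0, 0, 1], [0.0029, 0.0066, 0, 0, 1]]
```

View pics/c4.png

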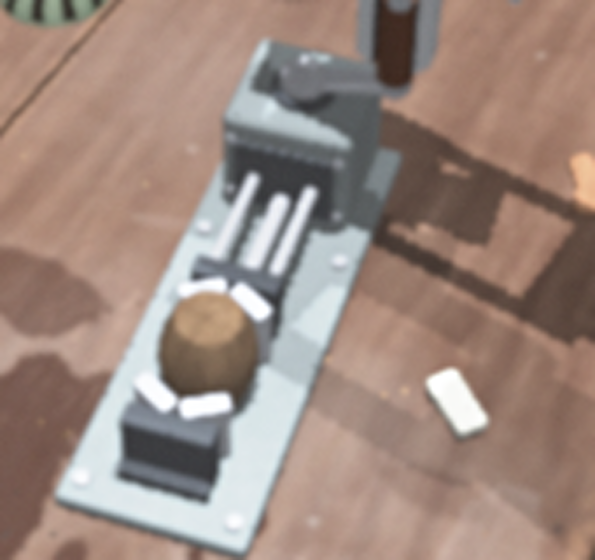

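```bash
python3 - <<'E'
from h import *
t=viewer.calibration('top'); s=viewer.calibration('side')
e=np.array([-.146,.989,0]);x=np.array([.989,.146,0]);O=np.array([.5318,.1258,0])
f=ray(s,230+208/3.5,200+316/3.5,.08)-O; print('former',f@x,f@e)
for p in [(70,193),(68,197)]:
  g=ray(t,215+p[0]/3.3,165+p[1]/3.3,.060)-O; print('V top',g@x,g@e)
g=ray(s,230+179/3.5,200+407/3.5,.060)-O; print('V side',g@x,g@e)
E
```

```text
former -0.0025432056473507943 0.0675281167093928
V top -0.0011609738225771297 0.11664248733027985
V top -0.004585717894183496 0.11883048731753876
V side -0.0039495529311734424 0.12116325764478626
```

{"method": "jog_arm", "body": {
  "series": [
    [[0.0024, -0.0005, 0, 0, 1], [0.0047, -0.0009, 0, 0, 1]]
  ]
}}

```text
clock: 16.65
eef_pos: [0.4922, -0.0116, 0.1304]
orientation: [0.654, 0.757, -0.002, 0.001]
contact_force: [-0.1, -5.0, -1.7]
grip_width: 0.0256
grip_force: 25.0
```

```bash
python3 circ.py 7.71 .04 3 5; python3 circ.py 8.31 .03 2 16
```

```text
7.71
[[0.0024, -0.0003, 0, 0, 1], [0.0048, -0.0005, 0, 0, 1], [0.0072, -0.0006, 0, 0, 1]]
7.83
[[0.0024, -0.0, 0, 0, 1], [0.0048, 0.0001, 0, 0, 1], [0.0072, 0.0003, 0, 0, 1]]
7.95
[[0.0024, 0.0003, 0, 0, 1], [0.0048, 0.0007, 0, 0, 1], [0.0071, 0.0011, 0, 0, 1]]
8.07
[[0.0023, 0.0006, 0, 0, 1], [0.0046, 0.0012, 0, 0, 1], [0.0069, 0.002, 0, 0, 1]]
8.19
[[0.0022, 0.0008, 0, 0, 1], [0.0045, 0.0018, 0, 0, 1], [0.0066, 0.0028, 0, 0, 1]]
8.31
[[0.0016, 0.0008, 0, 0, 1], [0.0032, 0.0017, 0, 0, 1]]
8.37
[[0.0016, 0.0009, 0, 0, 1], [0.0031, 0.0019, 0, 0, 1]]
8.43
[[0.0015, 0.001, 0, 0, 1], [0.003, 0.0021, 0, 0, 1]]
8.49
[[0.0014, 0.0011, 0, 0, 1], [0.0028, 0.0022, 0, 0, 1]]
8.55
[[0.0014, 0.0012, 0, 0, 1], [0.0027, 0.0024, 0, 0, 1]]
8.61
[[0.0013, 0.0013, 0, 0, 1], [0.0025, 0.0025, 0, 0, 1]]
8.67
[[0.0012, 0.0013, 0, 0, 1], [0.0024, 0.0027, 0, 0, 1]]
8.73
[[0.0011, 0.0014, 0, 0, 1], [0.0022, 0.0028, 0, 0, 1]]
8.79
[[0.001, 0.0015, 0, 0, 1], [0.002, 0.003, 0, 0, 1]]
8.85
[[0.001, 0.0015, 0, 0, 1], [0.0019, 0.0031, 0, 0, 1]]
8.91
[[0.0009, 0.0016, 0, 0, 1], [0.0017, 0.0032, 0, 0, 1]]
8.97
[[0.0008, 0.0016, 0, 0, 1], [0.0015, 0.0033, 0, 0, 1]]
9.03
[[0.0007, 0.0017, 0, 0, 1], [0.0013, 0.0034, 0, 0, 1]]
9.09
[[0.0006, 0.0017, 0, 0, 1], [0.0011, 0.0034, 0, 0, 1]]
9.15
[[0.0005, 0.0017, 0, 0, 1], [0.0009, 0.0035, 0, 0, 1]]
9.21
[[0.0004, 0.0018, 0, 0, 1], [0.0007, 0.0035, 0, 0, 1]]
```

{"method": "jog_arm", "body": {
  "series": [
    [[0.0024, -0.0003, 0, 0, 1], [0.0048, -0.0005, 0, 0, 1], [0.0072, -0.0005, 0, 0, 1]]
  ]
}}

```text
clock: 16.95
eef_pos: [0.4904, -0.0046, 0.1304]
orientation: [0.654, 0.757, -0.002, 0.001]
contact_force: [-0.0, -5.0, -0.3]
grip_width: 0.026
grip_force: 25.0
```

{"method": "jog_arm", "body": {
  "series": [
    [[0.0024, 0, 0, 0, 1], [0.0048, 0.0001, 0, 0, 1], [0.0072, 0.0003, 0, 0, 1]]
  ]
}}

```text
clock: 17.25
eef_pos: [0.4893, 0.0026, 0.1304]
orientation: [0.654, 0.757, -0.002, 0.0]
contact_force: [0.2, -5.0, 0.2]
grip_width: 0.0261
grip_force: 25.0
```

{"method": "jog_arm", "body": {
  "series": [
    [[0.0024, 0.0003, 0, 0, 1], [0.0048, 0.0007, 0, 0, 1], [0.0071, 0.0011, 0, 0, 1]]
  ]
}}

```text
clock: 17.55
eef_pos: [0.4892, 0.0098, 0.1304]
orientation: [0.654, 0.757, -0.002, 0.0]
contact_force: [-1.1, -5.2, 0.6]
grip_width: 0.0266
grip_force: 25.0
```

{"method": "jog_arm", "body": {
  "series": [
    [[0.0023, 0.0006, 0, 0, 1], [0.0046, 0.0012, 0, 0, 1], [0.0069, 0.002, 0, 0, 1]]
  ]
}}

```text
clock: 17.85
eef_pos: [0.49, 0.017, 0.1304]
orientation: [0.654, 0.757, -0.002, 0.0]
contact_force: [-2.3, -5.4, 1.1]
grip_width: 0.0256
grip_force: 25.0
```

{"method": "jog_arm", "body": {
  "series": [
    [[0.0011, 0.0004, 0, 0, 1], [0.0022, 0.0008, 0, 0, 1], [0.0034, 0.0013, 0, 0, 1]]
  ]
}}

```text
clock: 18.15
eef_pos: [0.4907, 0.0206, 0.1304]
orientation: [0.654, 0.757, -0.002, -0.0]
contact_force: [-2.4, -4.6, 0.4]
grip_width: 0.0259
grip_force: 25.0
```

```bash
python3 st.py
```

```text
18.15 [ 0.02187301 -0.05602892] 0.06014705741432304 th 1.9429889901747348 tan -4.970940622000498 rad 1.28561102098427 25.00003080815077 0.13037455430559353
```

{"method": "jog_arm", "body": {
  "series": [
    [[0.0022, 0.001, 0, 0, 1], [0.0033, 0.0015, 0, 0, 1], [0.0043, 0.0021, 0, 0, 1]]
  ]
}}

```text
clock: 18.45
eef_pos: [0.4919, 0.0252, 0.1304]
orientation: [0.654, 0.757, -0.002, -0.0]
contact_force: [-2.7, -4.9, 1.0]
grip_width: 0.0258
grip_force: 25.0
```

```bash
python3 st.py; python3 circ.py 8.33 .025 3 12
```

```text
18.45 [ 0.02631801 -0.0540978 ] 0.06015986606046977 th 2.0235772492059816 tan -5.459371140259129 rad 1.1101918469574334 25.000083055347204 0.13036395917442717
8.33
[[0.0013, 0.0007, 0, 0, 1], [0.0026, 0.0014, 0, 0, 1], [0.0039, 0.0022, 0, 0, 1]]
8.4
[[0.0013, 0.0008, 0, 0, 1], [0.0025, 0.0016, 0, 0, 1], [0.0037, 0.0025, 0, 0, 1]]
8.48
[[0.0012, 0.0009, 0, 0, 1], [0.0024, 0.0018, 0, 0, 1], [0.0035, 0.0028, 0, 0, 1]]
8.55
[[0.0011, 0.001, 0, 0, 1], [0.0022, 0.002, 0, 0, 1], [0.0033, 0.003, 0, 0, 1]]
8.63
[[0.0011, 0.0011, 0, 0, 1], [0.0021, 0.0022, 0, 0, 1], [0.0031, 0.0033, 0, 0, 1]]
8.7
[[0.001, 0.0011, 0, 0, 1], [0.0019, 0.0023, 0, 0, 1], [0.0028, 0.0035, 0, 0, 1]]
8.78
[[0.0009, 0.0012, 0, 0, 1], [0.0017, 0.0024, 0, 0, 1], [0.0026, 0.0037, 0, 0, 1]]
8.85
[[0.0008, 0.0013, 0, 0, 1], [0.0016, 0.0026, 0, 0, 1], [0.0023, 0.0039, 0, 0, 1]]
8.93
[[0.0007, 0.0013, 0, 0, 1], [0.0014, 0.0027, 0, 0, 1], [0.002, 0.004, 0, 0, 1]]
9.0
[[0.0006, 0.0014, 0, 0, 1], [0.0012, 0.0028, 0, 0, 1], [0.0017, 0.0042, 0, 0, 1]]
9.08
[[0.0005, 0.0014, 0, 0, 1], [0.0009, 0.0028, 0, 0, 1], [0.0014, 0.0043, 0, 0, 1]]
9.15
[[0.0004, 0.0015, 0, 0, 1], [0.0007, 0.0029, 0, 0, 1], [0.001, 0.0044, 0, 0, 1]]
```

{"method": "jog_arm", "body": {
  "series": [
    [[0.0013, 0.0007, 0, 0, 1], [0.0026, 0.0014, 0, 0, 1], [0.0039, 0.0022, 0, 0, 1]]
  ]
}}

```text
clock: 18.75
eef_pos: [0.4934, 0.0294, 0.1304]
orientation: [0.654, 0.757, -0.002, -0.0]
contact_force: [-2.7, -4.6, 0.4]
grip_width: 0.0263
grip_force: 25.0
```

```bash
python3 st.py
```

```text
18.75 [ 0.0302515  -0.05197992] 0.060142038136773476 th 2.097863651731217 tan -5.298573385082744 rad 0.840334505914221 25.000142958015203 0.13038647291404618
```

{"method": "jog_arm", "body": {
  "series": [
    [[0.0013, 0.0008, 0, 0, 1], [0.0025, 0.0016, 0, 0, 1], [0.0037, 0.0025, 0, 0, 1]]
  ]
}}

```text
clock: 19.05
eef_pos: [0.4952, 0.0335, 0.1303]
orientation: [0.654, 0.757, -0.002, -0.001]
contact_force: [-3.0, -4.3, 0.9]
grip_width: 0.026
grip_force: 25.0
```

```bash
python3 st.py
```

```text
19.05 [ 0.03404726 -0.04960311] 0.06016381576598571 th 2.172332093671348 tan -5.1352074148923 rad 0.7836353459350173 25.000092163681984 0.13034100017352457
```

{"method": "jog_arm", "body": {
  "series": [
    [[0.0012, 0.0009, 0, 0, 1], [0.0024, 0.0018, 0, 0, 1], [0.0035, 0.0028, 0, 0, 1]]
  ]
}}

```text
clock: 19.35
eef_pos: [0.4974, 0.0375, 0.1304]
orientation: [0.654, 0.757, -0.002, -0.001]
contact_force: [-2.4, -4.8, 1.3]
grip_width: 0.026
grip_force: 25.0
```

```bash
python3 st.py
```

```text
19.35 [ 0.03768986 -0.04687959] 0.06015165134484229 th 2.2479543065245657 tan -5.376951272145477 rad -0.4038205993660321 25.000245720148087 0.1303826941052431
```

{"method": "jog_arm", "body": {
  "series": [
    [[0.0011, 0.001, 0, 0, 1], [0.0022, 0.002, 0, 0, 1], [0.0033, 0.003, 0, 0, 1]]
  ]
}}

```text
clock: 19.65
eef_pos: [0.4998, 0.0413, 0.1304]
orientation: [0.654, 0.757, -0.002, -0.001]
contact_force: [-3.1, -4.5, 1.5]
grip_width: 0.026
grip_force: 25.0
```

```bash
python3 st.py
```

```text
19.65 [ 0.04107386 -0.04397308] 0.06017220393919663 th 2.3221179992602643 tan -5.419733697928812 rad -0.026423277703018867 25.000222697854042 0.1303520677126343
```

{"method": "jog_arm", "body": {
  "series": [
    [[0.0011, 0.0011, 0, 0, 1], [0.0021, 0.0022, 0, 0, 1], [0.0031, 0.0033, 0, 0, 1]]
  ]
}}

```text
clock: 19.95
eef_pos: [0.5025, 0.045, 0.1303]
orientation: [0.654, 0.757, -0.002, -0.001]
contact_force: [-3.4, -4.2, 1.9]
grip_width: 0.0258
grip_force: 25.0
```

```bash
python3 st.py
```

```text
19.95 [ 0.04428356 -0.04074351] 0.060175300605158286 th 2.3978048923891424 tan -5.446747562599841 rad 0.01409883318709037 25.0002783536911 0.13034642840574795
```

{"method": "jog_arm", "body": {
  "series": [
    [[0.001, 0.0011, 0, 0, 1], [0.0019, 0.0023, 0, 0, 1], [0.0028, 0.0035, 0, 0, 1]]
  ]
}}

```text
clock: 20.25
eef_pos: [0.5055, 0.0484, 0.1304]
orientation: [0.654, 0.757, -0.002, -0.001]
contact_force: [-4.8, -3.6, 2.4]
grip_width: 0.026
grip_force: 25.0
```

```bash
python3 st.py
```

```text
20.25 [ 0.04719353 -0.03731111] 0.060161020563592904 th 2.47261104906599 tan -5.886703511763457 rad 1.0018013698619634 25.000180788338184 0.1303511905602729
```

{"method": "jog_arm", "body": {
  "series": [
    [[0.0006, 0.0008, 0, 0, 1], [0.0011, 0.0015, 0, 0, 1], [0.0011, 0.0015, 0, 0, 1]]
  ]
}}

```text
clock: 20.55
eef_pos: [0.5069, 0.0498, 0.1304]
orientation: [0.654, 0.757, -0.002, -0.001]
contact_force: [-3.6, -3.9, 1.4]
grip_width: 0.0261
grip_force: 25.0
```

```bash
python3 st.py
```

```text
20.55 [ 0.04839299 -0.03573618] 0.06015776466194138 th 2.505519542302826 tan -5.249695875546101 rad -0.23996689625637987 25.00023080036044 0.1303584390922533
```

{"method": "jog_arm", "body": {
  "series": [
    [[0.0006, 0.0008, 0, 0, 1], [0.0011, 0.0016, 0, 0, 1], [0.0017, 0.0025, 0, 0, 1]]
  ]
}}

```text
clock: 20.85
eef_pos: [0.509, 0.0518, 0.1303]
orientation: [0.654, 0.757, -0.002, -0.001]
contact_force: [-4.5, -3.9, 1.7]
grip_width: 0.026
grip_force: 25.0
```

```bash
python3 st.py; python3 circ.py 8.86 .015 3 9
```

```text
20.85 [ 0.05005446 -0.03338139] 0.060164497814078864 th 2.5534275349398947 tan -5.967412678480878 rad 0.1714323669686252 25.00034149736166 0.13034765399555814
8.86
[[0.0005, 0.0008, 0, 0, 1], [0.0009, 0.0015, 0, 0, 1], [0.0014, 0.0023, 0, 0, 1]]
8.9
[[0.0004, 0.0008, 0, 0, 1], [0.0009, 0.0016, 0, 0, 1], [0.0013, 0.0024, 0, 0, 1]]
8.95
[[0.0004, 0.0008, 0, 0, 1], [0.0008, 0.0016, 0, 0, 1], [0.0012, 0.0024, 0, 0, 1]]
8.99
[[0.0004, 0.0008, 0, 0, 1], [0.0007, 0.0016, 0, 0, 1], [0.0011, 0.0025, 0, 0, 1]]
9.04
[[0.0003, 0.0008, 0, 0, 1], [0.0007, 0.0017, 0, 0, 1], [0.001, 0.0025, 0, 0, 1]]
9.08
[[0.0003, 0.0009, 0, 0, 1], [0.0006, 0.0017, 0, 0, 1], [0.0008, 0.0026, 0, 0, 1]]
9.13
[[0.0003, 0.0009, 0, 0, 1], [0.0005, 0.0017, 0, 0, 1], [0.0007, 0.0026, 0, 0, 1]]
9.17
[[0.0002, 0.0009, 0, 0, 1], [0.0004, 0.0018, 0, 0, 1], [0.0006, 0.0026, 0, 0, 1]]
9.22
[[0.0002, 0.0009, 0, 0, 1], [0.0003, 0.0018, 0, 0, 1], [0.0005, 0.0027, 0, 0, 1]]
```

{"method": "jog_arm", "body": {
  "series": [
    [[0.0005, 0.0008, 0, 0, 1], [0.0009, 0.0015, 0, 0, 1], [0.0014, 0.0023, 0, 0, 1]]
  ]
}}

```text
clock: 21.15
eef_pos: [0.511, 0.0535, 0.1303]
orientation: [0.654, 0.757, -0.002, -0.001]
contact_force: [-4.5, -4.3, 2.2]
grip_width: 0.0256
grip_force: 25.0
```

```bash
python3 st.py
```

```text
21.15 [ 0.05150568 -0.03110892] 0.06017142149484519 th 2.598244376526753 tan -6.139614135706495 rad -0.44250655418305757 25.000280924141407 0.13033081679325345
```

{"method": "jog_arm", "body": {
  "series": [
    [[0.0004, 0.0008, 0, 0, 1], [0.0009, 0.0016, 0, 0, 1], [0.0009, 0.0016, 0, 0, 1]]
  ]
}}

```text
clock: 21.45
eef_pos: [0.5125, 0.0547, 0.1304]
orientation: [0.654, 0.757, -0.002, -0.001]
contact_force: [-3.9, -3.0, 2.3]
grip_width: 0.0263
grip_force: 25.0
```

```bash
python3 st.py
```

```text
21.45 [ 0.05248448 -0.02940087] 0.060158394115835165 th 2.6309656434697644 tan -4.9190332989910095 rad -0.02989290797017276 25.000349711626768 0.13036480651648058
```

{"method": "jog_arm", "body": {
  "series": [
    [[0.0004, 0.0008, 0, 0, 1], [0.0008, 0.0016, 0, 0, 1], [0.0012, 0.0024, 0, 0, 1]]
  ]
}}

```text
clock: 21.75
eef_pos: [0.5146, 0.0563, 0.1303]
orientation: [0.654, 0.757, -0.002, -0.001]
contact_force: [-3.7, -2.8, 2.6]
grip_width: 0.026
grip_force: 25.0
```

```bash
python3 st.py
```

```text
21.75 [ 0.05372847 -0.0271009 ] 0.06017646219966018 th 2.674427426778862 tan -4.645165752639572 rad -0.20094690200700857 25.000413414090872 0.1303377635580898
```

Still free (θ≈8.97).

{"method": "jog_arm", "body": {
  "series": [
    [[0.0004, 0.0008, 0, 0, 1], [0.0007, 0.0016, 0, 0, 1], [0.0011, 0.0025, 0, 0, 1]]
  ]
}}

```text
clock: 22.05
eef_pos: [0.5169, 0.0578, 0.1304]
orientation: [0.654, 0.757, -0.002, -0.002]
contact_force: [-5.1, -3.8, 2.7]
grip_width: 0.026
grip_force: 25.0
```

```bash
python3 st.py
```

```text
22.05 [ 0.05487415 -0.02462632] 0.06014672534136291 th 2.7197552484035192 tan -6.30989425627968 rad -0.45801457178132193 25.000339429825544 0.13035454345973657
```

{"method": "jog_arm", "body": {
  "series": [
    [[0.0003, 0.0008, 0, 0, 1], [0.0007, 0.0017, 0, 0, 1]]
  ]
}}

```text
clock: 22.25
eef_pos: [0.5184, 0.0587, 0.1303]
orientation: [0.654, 0.757, -0.002, -0.002]
contact_force: [-5.1, -3.5, 2.8]
grip_width: 0.0262
grip_force: 25.0
```

```bash
python3 st.py
```

```text
22.25 [ 0.05554207 -0.0230728 ] 0.06014379232492759 th 2.7478717590164443 tan -6.225057723564063 rad -0.3928452836593372 25.00044671818614 0.13030406589735816
```

{"method": "jog_arm", "body": {
  "series": [
    [[0.0003, 0.0008, 0, 0, 1], [0.0006, 0.0017, 0, 0, 1]]
  ]
}}

```text
clock: 22.45
eef_pos: [0.5197, 0.0595, 0.1304]
orientation: [0.654, 0.757, -0.003, -0.002]
contact_force: [-6.1, -3.8, 3.6]
grip_width: 0.0264
grip_force: 25.0
```

```bash
python3 st.py
```

```text
22.45 [ 0.05613014 -0.0215765 ] 0.060134331079296624 th 2.7746053310517222 tan -7.160577342820189 rad -0.36455559670246884 25.00048840418458 0.1303500918308358
```

{"method": "jog_arm", "body": {
  "series": [
    [[0.0003, 0.0009, 0, 0, 1]]
  ]
}}

```text
clock: 22.55
eef_pos: [0.5205, 0.0599, 0.1303]
orientation: [0.654, 0.757, -0.003, -0.002]
contact_force: [-6.0, -3.0, 2.0]
grip_width: 0.0258
grip_force: 25.0
```

```bash
python3 st.py
```

```text
22.55 [ 0.05642098 -0.02082048] 0.06014000123392534 th 2.788074833123844 tan -6.679253381298021 rad 0.21994797059321733 25.000410676002502 0.1303317511216884
```

{"method": "jog_arm", "body": {
  "series": [
    [[0.0003, 0.0009, 0, 0, 1], [0.0006, 0.0017, 0, 0, 1]]
  ]
}}

```text
clock: 22.75
eef_pos: [0.5217, 0.0606, 0.1303]
orientation: [0.654, 0.757, -0.003, -0.002]
contact_force: [-6.1, -3.4, 3.4]
grip_width: 0.0259
grip_force: 25.0
```

```bash
python3 st.py
```

```text
22.75 [ 0.05693126 -0.01945959] 0.06016514510900031 th 2.8122338661533774 tan -6.97669783978971 rad -0.23499196445200754 25.000478010624647 0.1303251163387774
```

{"method": "jog_arm", "body": {
  "series": [
    [[0.0003, 0.0009, 0, 0, 1], [0.0005, 0.0017, 0, 0, 1]]
  ]
}}

```text
clock: 22.95
eef_pos: [0.5229, 0.0612, 0.1303]
orientation: [0.654, 0.757, -0.004, -0.002]
contact_force: [-8.9, -4.7, 3.3]
grip_width: 0.0262
grip_force: 25.0
```

```bash
python3 st.py
```

```text
22.95 [ 0.05732351 -0.01817985] 0.060137271993225695 th 2.8344818552039333 tan -10.013646599797518 rad -0.32418029985417035 25.000703930854797 0.13031916782601705
```

{"method": "jog_arm", "body": {
  "series": [
    [[0, 0, 0, 0, 1], [0, 0, 0, 0, 1], [0, 0, 0, 0, 1]]
  ]
}}

```text
clock: 23.25
eef_pos: [0.523, 0.0612, 0.1303]
orientation: [0.654, 0.757, -0.003, -0.002]
contact_force: [-7.4, -3.3, 4.2]
grip_width: 0.0261
grip_force: 25.0
```

```bash
python3 st.py
```

```text
23.25 [ 0.05737035 -0.01811294] 0.06016174466687022 th 2.8357773190471813 tan -8.141872704069575 rad 0.23460107683594675 25.00065218657255 0.13031158376259022
```

{"method": "jog_arm", "body": {
  "series": [
    [[-0.0001, -0.0003, 0, 0, 1], [-0.0002, -0.0005, 0, 0, 1], [-0.0002, -0.0005, 0, 0, 1], [-0.0002, -0.0005, 0, 0, 0.6], [-0.0002, -0.0005, 0, 0, 0.4], [-0.0002, -0.0005, 0, 0, 0], [-0.0002, -0.0005, 0, 0, 0], [-0.0002, -0.0005, 0, 0, 0], [-0.0002, -0.0005, 0, 0, 0]]
  ]
}}

```text
clock: 24.15
eef_pos: [0.5261, 0.062, 0.1304]
orientation: [0.653, 0.757, 0.0, 0.0]
contact_force: [-0.2, 0.2, -0.6]
grip_width: 0.0708
grip_force: 0.0
```

{"method": "jog_arm", "body": {
  "series": [
    [[0, 0, -0.02, 0, 0], [0, 0, -0.05, 0, 0], [0, 0, -0.09, 0, 0], [0, 0, -0.12, 0, 0], [-0.03, 0, -0.13, 0, 0], [-0.06, 0, -0.13, 0, 0], [-0.09, 0, -0.13, 0, 0], [-0.09, 0, -0.13, 0, 0], [-0.09, 0, -0.13, 0, 0]]
  ]
}}

```text
clock: 25.05
eef_pos: [0.5391, -0.0272, 0.2602]
orientation: [0.654, 0.757, 0.0, -0.0]
contact_force: [-0.3, 0.2, -0.2]
grip_width: 0.0942
grip_force: 0.0
```

```bash
python3 - <<'E'
from h import *
o=readout.observe(); print(o['clock'],o['eef_pos'],o['contact_force'])
c=snap('wrist','w5.png')
# sleeve angle check
for th in (9.06,9.12): print(th,proj(c,[.5493,.0071,.182]+.06*(-np.cos(th)*np.array([-.146,.989,0])-np.sin(th)*np.array([.989,.146,0]))))
E
```

```text
25.05 [ 0.53907555 -0.02719422  0.26022598] [-0.28820068  0.23765604 -0.17064952]
9.06 [313.16850753  86.39539135]
9.12 [317.88156363  84.67102148]
```

View pics/w5.png

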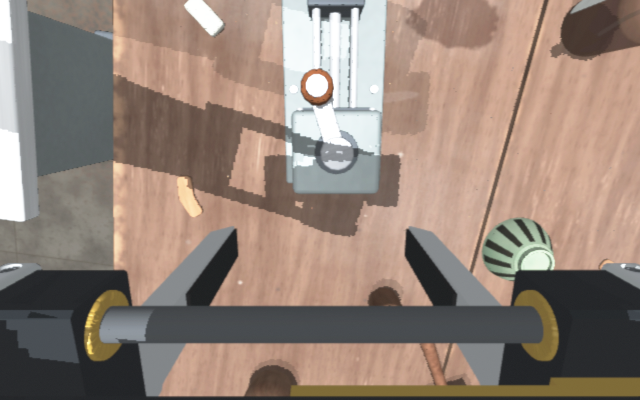

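```bash
python3 -c "
from station import job
print(job.sign_off())"
```

```text
the job is handed in; nothing more can be done
None
```

I stood the barrel former between the jaws and wound the crank by its held sleeve to about 9.1 rad, where the handle went stiff at an estimated 20–28 N of squeeze. I then let go; the crank did not back off, and I handed the job in at about 25 s. The sign-off returned no verdict, so the result is not confirmed.

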